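Right the glue bottle and hold the printing screen open

TASK

Get the printing station ready for the next card: first stand the toppled glue bottle upright in the middle of the round cork mat and let go of it, then lift the hinged printing screen by the wooden fin on its front bar to 40 degrees open and keep it there. Finish while still holding the screen at 40 degrees (it falls shut if released), with the bottle still standing on its mat and the other things on the table left where they are.

Things in the scene. Friction and masses are not known exactly. Their poses are not given: they have to be found in the camera images.
- bottle_center (a point): The toppled glue bottle, at its centre half-way up (50 from its base along its axis). White square-bodied bottle, body 44 x 44 and 70 long, then a short neck and a round grey cap 26 across, 100 long in all, about 160 g (varies). It lies on one of its flat sides on the table, its axis 22 above the table. The z axis runs from the base to the cap; x and y are square to the side faces.
- mat_top (a point): Centre of the upper face of the round cork mat on the table, 110 across, 4 thick, fixed to the table; z up.
- screen_hinge (a point): The hinge line of the printing screen, at the middle of its width, on the far edge of the plywood baseboard (300 x 280 x 18, fixed to the table), 19.5 above the table. The axes turn with the screen: y along the hinge line, x away from the screen (the frame extends 250 along -x from here), z square out of the frame's upper face; with the screen shut x points level away from the robot (give or take the station's yaw) and z up.
- screen_grip (a point): Grip centre of the upright wooden fin on the middle of the screen's front bar (the side nearest the robot): from the hinge 232 along -x and 54 along z, in axes that turn with the screen. The fin is 16 thick along the hinge direction, 40 long, and rises 62 above the frame's upper face (rounded top); its grip centre is 32 above that face. The frame's bars are 28 wide and 22 thick; frame 240 wide, 250 long, underside in the hinge plane. Screen about 500 g (varies).
- screen (a joint): Opening angle of the screen in rad: 0 shut (starts so), grows as the front edge rises about the far hinge, stop at 1.4. Hinge is loose, with no spring or catch: the screen falls shut by its own weight as soon as it is let go. 40 degrees = 0.698.
- brush: Bystander, loose, to be left in place: flat brush lying beside the baseboard, 180 long, 22 wide, 14 high (mm); origin at the centre of its underside.
- tin: Bystander, loose, to be left in place: round aluminium tin, 62 across, 25 high (mm); origin at the centre of its underside.
- tape: Bystander, loose, to be left in place: cream roll of tape lying flat, 90 across, 24 high (mm); origin at the centre of its underside.
- tweezers: Bystander, loose, to be left in place: pink tweezers lying flat, 120 long, 6 high (mm); origin at the centre of its underside.
- jar: Bystander, loose, to be left in place: amber glass jar with black lid, 56 across, 60 high (mm); origin at the centre of its underside.
- cup: Bystander, loose, to be left in place: white cup with three brushes in it, 76 across, 190 high with the brushes (mm); origin at the centre of its underside.
- water: Bystander, loose, to be left in place: clear water bottle with blue cap, 64 across, 200 high (mm); origin at the centre of its underside.
Not all that is in view belongs to the job. Of the things that look like the part that bears bottle_center, the smallest one is meant.

How it is judged (in metres and radians):
On the way, in this order (a step that is already met when the one before it is completed fails the run):
1. the bottle stands upright in the middle of the cork mat, let go, the screen still shut (angle between bottle_center's own z axis and vertical below 0.1 rad and horizontal distance between bottle_center and mat_top below 0.025 m and z of bottle_center in the frame of mat_top between 0.044 and 0.056 m and contact force between bottle and the arm below 0.1 N and contact force between bottle and the fingers below 0.1 N and contact force between bottle and screen below 0.1 N and linear speed of bottle below 0.03 m/s and value of joint screen below 0.1 rad), for 0.2 s.
2. the screen is held at 40 degrees by the robot (value of joint screen between 0.6108 and 0.7854 rad and velocity of joint screen between -0.1 and 0.1 rad/s and (contact force between screen and the fingers above 0.8 N or contact force between screen and the arm above 0.8 N)), for 0.2 s.
At the end, for the whole second after the job is handed in: The robot still holds the screen at 40 degrees (within 5), at rest, pushing on it with over 0.8 N, nothing else propping it; the bottle stands upright (within 0.1 rad) on the cork mat, its centre within 25 mm of the mat's, at rest, touched by neither robot nor screen (all of step 2 and angle between bottle_center's own z axis and vertical below 0.1 rad and horizontal distance between bottle_center and mat_top below 0.025 m and z of bottle_center in the frame of mat_top between 0.044 and 0.056 m and contact force between bottle and the arm below 0.1 N and contact force between bottle and the fingers below 0.1 N and contact force between bottle and screen below 0.1 N and linear speed of bottle below 0.03 m/s); the arm keeps its last pose, push and grip.
It fails at once if a bystander is shifted by more than 40 mm (distance of any of brush, tin, tape, tweezers, jar, cup, water from where it was at the start of the episode above 0.04 m).
It also fails if it takes over 58 s, if anything falls off the work surface, if the arm or the gripper's body presses on something with over 40 N, if the wrist force passes 120 N, or if a joint passes its speed limit or range.

ROBOT

A 6-joint arm with a two-finger parallel gripper is mounted at the origin on the work surface. World frame = base frame: x ahead of the robot, y to its left, z up, the work surface at z = 0. Lengths are in mm, angles in degrees, forces in N, time in s.
With the tool pointing down it reaches from about 300 to 750 mm from the base axis. Payload 8.5 kg.
Tool frame: the origin (TCP) lies midway between the tips of the shut fingers; the grasp point (between the pads) lies manip.grip_point_offset behind it (manip.grip_point_offset is the distance from the TCP to the grasp point, in mm); z points along the fingers, x is the direction in which the jaws open and shut, and the axes are right-handed (so a half turn about z gives the same grasp; the last joint's range is limited). The gripper opens to 85 mm and grips with 20 to 120 N. Pads are 22 mm wide; open, the fingers measure 114 mm over their backs; the gripper's body (76 mm by 85 mm) begins 54 mm behind the grasp point. The pads swing forward as they close: fully open they stand 13 mm farther back than shut.
Start: joints at [-78.913, 21.807, 74.336, -0, 83.858, -12.336], TCP at [218.622, -504.663, 231.322] pointing down, gripper open.
Joint ranges: [-178.18, 178.18], [-50.72, 133.34], [12.68, 142.11], [-81.47, 261.47], [9.98, 163.14], [-165.26, 165.26]. Speed limits (degrees/s): [136.94, 136.94, 180, 180, 180, 180].

INTERFACE

Orientations are given as a 3x3 rotation matrix whose columns are the frame's x, y, z axes.
In Python, from workcell import manip gives the robot as it stands.
- The arm moves only by the tool send_rows, never from a script. Its argument "targets" is a list of rows, each a list of 7 numbers: the shift along the tool's x, y, z in cm, then the turn, a rotation vector about the tool's x, y, z in rad, then the opening, from 0 (shut) to 1 (fully open). A call has 1 to 10 rows; each row shifts and turns the commanded pose from where the row before left it, along the tool's axes as they then stand; what a row does not reach is not made up. A row lasts 1/12 s, in which the tool goes at most 41.7 mm and 7.16 degrees, less where a joint would pass 70% of its speed; a pose out of reach is approached as far as the arm can. A call is refused whole if a number of a shift passes 4.17 or a number of a turn 0.125, either way. A call with a gripper value outside its range is refused whole. The fingers move at their own pace and stop on an object; the grip force is fixed at half the most. Time passes only in rows, so rows that do not move let the fingers close. It gives the time, the measured TCP pose, the force and the opening at its end, in the units of the state.
- manip.read_state(): the state, without advancing time (a new reading comes with each control period).
- manip.read_camera(name): name is "side" or "top" or "wrist"; returns a dict with "img" (420x560x3 uint8, red, green, blue), "fov_y" (degrees; the focal length in pixels is half the picture's height over the tangent of half this angle, whatever the lens; pixels are square), "cx", "cy" (the principal point, pixels), "origin" and "attitude" of the camera in the world. Camera axes: x right, y down, z forward; pixel columns grow to the right and rows downward; lengths in mm; the calibration is good to about 2 mm. The wrist camera is an equidistant fisheye: a pixel r from the principal point sees the ray r / f radians off the axis. A picture is of the moment at which its call begins. There is no depth.
- manip.hand_in(): hands the job in, once; it reports no verdict.
The state is a dict: "time_s": time; "joint_positions": joint angles; "qvel": joint speeds; "tau": joint torques, N m; "eef_pos": TCP position; "tool_rot": TCP orientation; "contact_force": force on the tool from outside, world axes, zero at the start; "torque": the same for the moment, N m; "gripper_width": opening from 0.0 (shut) to 1.0 (fully open).
Only numpy, scipy, OpenCV 4.12 (cv2) and the standard library are available. Lean on these libraries where they do the work, as an engineer would, in place of code of your own. Each camera call takes 0.05 s, during which the arm holds its last target.

## Working session

There is one attempt and no reset: what is moved stays moved. The work goes in short steps, Python scripts to look and compute and a tool call to move; the robot and the scene stay as the last step left them, time stands still between calls to the robot, and variables do not carry over. Pictures are saved under pics/ and viewed, and the job is handed in when it is done.

Besides the shell and the picture viewer there is one more tool, called after "Call:" by a JSON object that holds its "method" and its "body", one argument or row to a line. send_rows: Moves the arm, as the interface text tells. Its arguments: {"type":"object","properties":{"targets":{"type":"array","items":{"type":"array","items":{"type":"number"}}}},"required":["targets"]}

```bash
ls; mkdir -p pics; python3 - <<'E'
from workcell import manip
import cv2
print(manip.grip_point_offset)
s=manip.read_state();print({k:s[k] for k in s})
for n in ["side","top","wrist"]:
    c=manip.read_camera(n)
    cv2.imwrite(f"pics/{n}0.png",c["img"][:,:,::-1])
    print(n,c["fov_y"],c["cx"],c["cy"],c["origin"],c["attitude"])
E
```

```text
pics
18.700000000000003
{'time_s': 0.0, 'joint_positions': array([-7.89111034e+01,  2.18433997e+01,  7.43844106e+01, -5.75824120e-04,
        8.38591457e+01, -1.23366136e+01]), 'qvel': array([ 0.05720331, -0.00848307, -0.11054441,  0.00729342,  0.0389276 ,
        0.05246398]), 'tau': array([-1.82741751e-03, -4.48463166e+01, -2.31279641e+01, -2.36814985e-04,
        4.80266986e-03, -1.26128876e-05]), 'eef_pos': array([ 218.58681292, -504.38025001,  230.69122187]), 'tool_rot': array([[ 3.97557239e-01, -9.17577327e-01, -3.01701720e-04],
       [-9.17576175e-01, -3.97557229e-01,  1.48741175e-03],
       [-1.48475900e-03, -3.14497000e-04, -9.99998848e-01]]), 'contact_force': array([ 0.47288062, -1.07172995, -0.10692241]), 'torque': array([ 0.00406237,  0.01171325, -0.01314501]), 'gripper_width': 1.0043795209147999}
side 43.942542699281134 273.2651569677875 213.4169417007813 [162.21475061 911.97415858 989.41981363] [[-9.07048363e-01 -2.91233480e-01  3.04049876e-01]
 [-4.21026346e-01  6.27921443e-01 -6.54562051e-01]
 [-2.89053051e-04 -7.21732445e-01 -6.92172085e-01]]
top 42.30922790393363 275.3184116854512 204.9786915616623 [ 353.70235161   43.50231505 1614.83270505] [[ 0.00510515 -0.99293824  0.11852249]
 [-0.9999016  -0.00352002  0.01357961]
 [-0.01306651 -0.11858015 -0.99285851]]
wrist 65.70646984690485 277.1881398425902 210.03313000407246 [ 284.49131056 -475.74178943  373.51444822] [[ 3.98440913e-01 -8.79847597e-01 -2.59061854e-01]
 [-9.17193512e-01 -3.82509233e-01 -1.11547071e-01]
 [-9.49128904e-04  2.82054768e-01 -9.59397836e-01]]
```

View pics/top0.png

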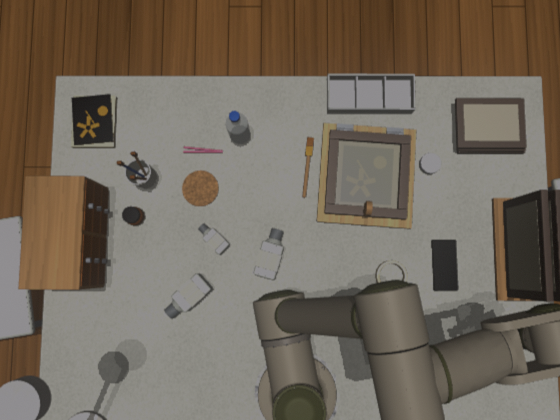

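View pics/side0.png

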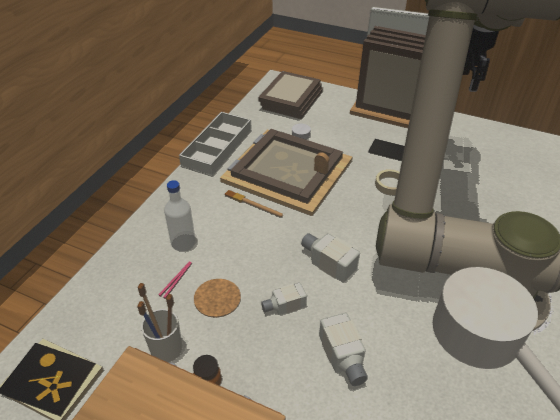

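View pics/wrist0.png

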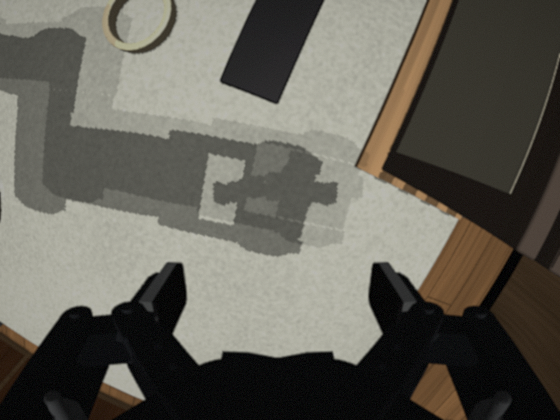

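The top view shows three white bottles, and the smallest is at about (213,238). The mat is at (200,188) and the screen at (368,175), with its fin at (368,208). Next I'll measure these more closely.

```bash
cat > h.py <<'E'
import numpy as np, cv2
from workcell import manip
def ray(c,u,v):
    H=c["img"].shape[0]; f=H/2/np.tan(np.radians(c["fov_y"])/2)
    d=np.array([(u-c["cx"])/f,(v-c["cy"])/f,1.0]); return np.array(c["origin"]),np.array(c["attitude"])@d
def onz(c,u,v,z):
    o,d=ray(c,u,v); return o+d*(z-o[2])/d[2]
def tri(c1,p1,c2,p2):
    o1,d1=ray(c1,*p1);o2,d2=ray(c2,*p2)
    t=np.linalg.lstsq(np.c_[d1,-d2],o2-o1,rcond=None)[0]
    a,b=o1+d1*t[0],o2+d2*t[1]; return (a+b)/2,np.linalg.norm(a-b)
def proj(c,P):
    H=c["img"].shape[0]; f=H/2/np.tan(np.radians(c["fov_y"])/2)
    q=np.array(c["attitude"]).T@(np.array(P)-c["origin"]); return np.array([c["cx"]+f*q[0]/q[2],c["cy"]+f*q[1]/q[2]])
E
python3 - <<'E'
from h import *
t=manip.read_camera("top");s=manip.read_camera("side")
def crop(c,x,y,w,h,n):
    cv2.imwrite(n,cv2.resize(c["img"][y:y+h,x:x+w,::-1],None,fx=6,fy=6,interpolation=cv2.INTER_CUBIC))
crop(t,160,160,100,100,"pics/tb.png")
crop(s,185,270,130,60,"pics/sb.png")
crop(t,305,110,125,100+20,"pics/ts.png") if 0 else cv2.imwrite("pics/ts.png",cv2.resize(t["img"][115:235,305:425,::-1],None,fx=5,fy=5,interpolation=cv2.INTER_CUBIC))
cv2.imwrite("pics/ss.png",cv2.resize(s["img"][125:215,215:360,::-1],None,fx=5,fy=5,interpolation=cv2.INTER_CUBIC))
hsv=cv2.cvtColor(t["img"],cv2.COLOR_RGB2HSV)
m=((hsv[...,0]<20)&(hsv[...,1]>80)).astype(np.uint8)
m[:160]=0;m[215:]=0;m[:,:175]=0;m[:,225:]=0
ys,xs=np.nonzero(m);(cx,cy),r=cv2.minEnclosingCircle(np.c_[xs,ys].astype(np.float32));print("mat",cx,cy,r,xs.mean(),ys.mean(),onz(t,xs.mean(),ys.mean(),4))
E
```

```text
mat 199.77906799316406 187.89535522460938 17.903303146362305 199.72745490981964 187.94689378757516 [596.75717154 293.07111446   4.        ]
```

View pics/tb.png

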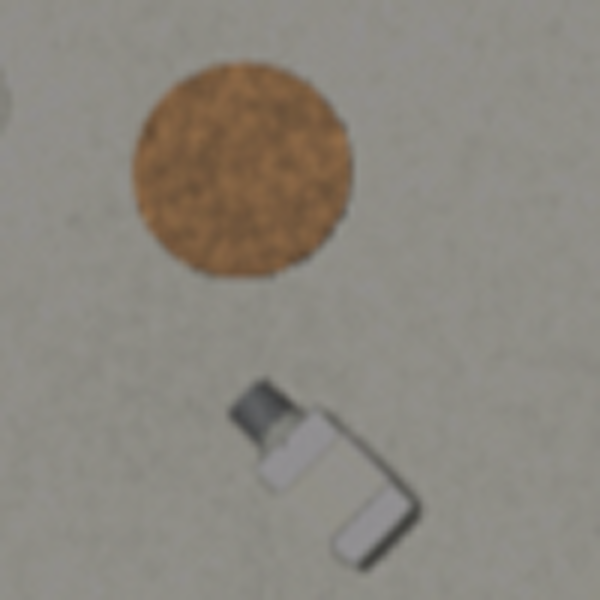

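View pics/sb.png

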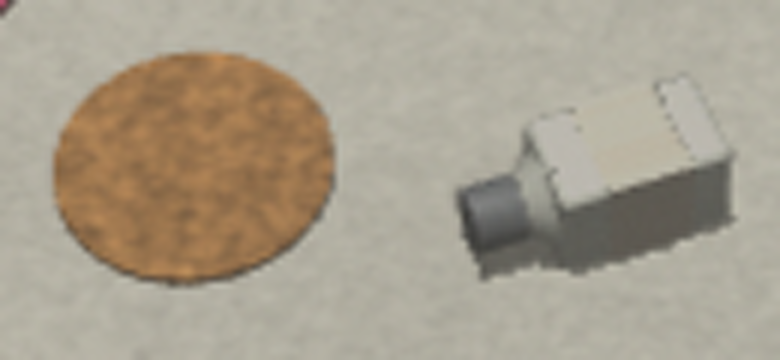

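View pics/ts.png

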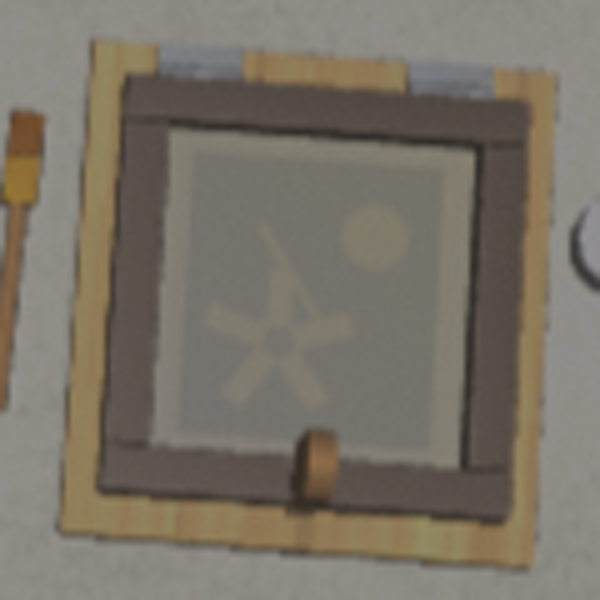

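View pics/ss.png

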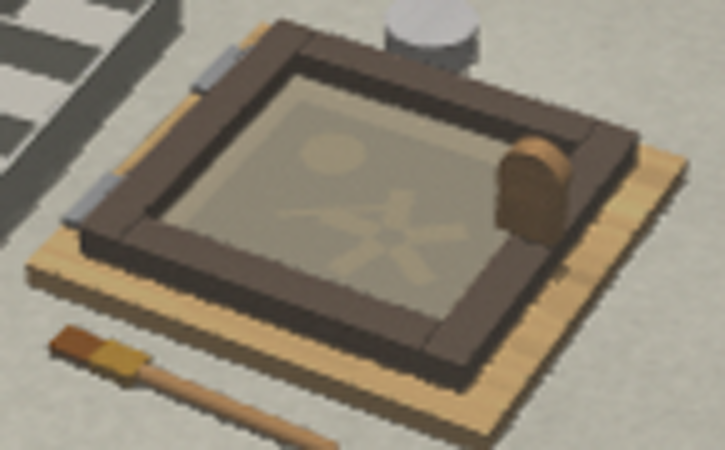

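```bash
python3 - <<'E'
from h import *
np.set_printoptions(precision=1,suppress=True)
t=manip.read_camera("top");s=manip.read_camera("side")
T=lambda p:(160+(p[0]+.5)/6-.5,160+(p[1]+.5)/6-.5)
S=lambda p:(185+(p[0]+.5)/6-.5,270+(p[1]+.5)/6-.5)
tc=[(318,408),(265,485),(345,565),(412,498)]; sc=[(565,205),(528,130),(685,75),(735,152)]
# order matching: top cap-end right(318,408)/left(265,485)
tcz=[onz(t,*T(p),44) for p in tc]; scz=[onz(s,*S(p),44) for p in sc]
print("top",np.array(tcz),"\nside",np.array(scz))
for a in (tcz,scz):
    a=np.array(a); print("mean",a.mean(0),[np.linalg.norm(a[i]-a[i-1]) for i in range(4)])
print("cap tip", onz(t,*T((247,395)),30), "side",onz(s,*S((470,220)),22))
B=lambda p:(305+(p[0]+.5)/5-.5,115+(p[1]+.5)/5-.5)
b=np.array([onz(t,*B(p),18) for p in [(93,38),(557,72),(532,570),(60,530)]]);print("board",b,b.mean(0))
S2=lambda p:(215+(p[0]+.5)/5-.5,125+(p[1]+.5)/5-.5)
b2=np.array([onz(s,*S2(p),18) for p in [(28,268),(688,160),(490,438)]]);print("board side",b2)
f=np.array([onz(t,*B(p),41.5) for p in [(128,75),(530,102),(508,520),(100,490)]]);print("frame",f,f.mean(0))
# mat side
hsv=cv2.cvtColor(s["img"],cv2.COLOR_RGB2HSV);m=((hsv[...,0]<20)&(hsv[...,1]>80)).astype(np.uint8)
m2=np.zeros_like(m);m2[275:320,190:245]=m[275:320,190:245];ys,xs=np.nonzero(m2);print("mat side",onz(s,xs.mean(),ys.mean(),4))
print("fin top tri",tri(t,B((318,437)),s,S2((535,140))))
for n,c,p in [("top",t,B((318,465))),("side",s,S2((533,190)))]: print(n,onz(c,*p,73))
E
```

```text
top [[474.4 246.9  44. ]
 [437.1 271.9  44. ]
 [398.8 232.5  44. ]
 [431.1 200.7  44. ]] 
side [[444.4 275.8  44. ]
 [471.4 250.1  44. ]
 [427.8 200.8  44. ]
 [396.5 226.7  44. ]]
mean [435.3 238.   44. ] [np.float64(63.36653837598238), np.float64(44.925452428296005), np.float64(54.943482010339814), np.float64(45.36680959750888)]
mean [435.  238.4  44. ] [np.float64(68.57116226024812), np.float64(37.33556753366695), np.float64(65.86302676046385), np.float64(40.72084781152816)]
cap tip [481.7 283.6  30. ] side [480.6 282.4  22. ]
board [[ 796.2  -77.8   18. ]
 [ 775.7 -356.1   18. ]
 [ 475.8 -333.8   18. ]
 [ 498.3  -56.7   18. ]] [ 636.5 -206.1   18. ]
board side [[ 790.7  -75.8   18. ]
 [ 476.2 -334.2   18. ]
 [ 494.5  -55.7   18. ]]
frame [[ 767.2  -96.6   41.5]
 [ 751.2 -333.8   41.5]
 [ 503.1 -315.    41.5]
 [ 519.7  -78.6   41.5]] [ 635.3 -206.    41.5]
mat side [595.8 293.3   4. ]
fin top tri (array([ 536.1, -196.5,  110.1]), np.float64(13.39710173412923))
top [ 531.2 -200.5   73. ]
side [ 529.2 -200.3   73. ]
```

```bash
cat >> h.py <<'E'
from scipy.spatial.transform import Rotation as R, Slerp
def plan(p1,R1,g,polar=False,n=None,p0=None,R0=None,vmax=36.,wmax=.105):
    s=manip.read_state()
    p0=np.array(s["eef_pos"]) if p0 is None else np.array(p0); R0=np.array(s["tool_rot"]) if R0 is None else R0
    p1=np.array(p1,float)
    u,_,vt=np.linalg.svd(R0);R0=u@vt
    rr=R.from_matrix([R0,R1]); ang=(rr[0].inv()*rr[1]).magnitude()
    if polar:
        P=lambda p:np.array([np.hypot(p[0],p[1]),np.arctan2(p[1],p[0]),p[2]])
        a,b=P(p0),P(p1); f=lambda k:(lambda q:np.array([q[0]*np.cos(q[1]),q[0]*np.sin(q[1]),q[2]]))(a+(b-a)*k)
        L=sum(np.linalg.norm(f((i+1)/50)-f(i/50)) for i in range(50))
    else:
        f=lambda k:p0+(p1-p0)*k; L=np.linalg.norm(p1-p0)
    n=n or int(max(1,np.ceil(L/vmax),np.ceil(ang/wmax)))
    sl=Slerp([0,1],rr); p,Rm=p0,R0; out=[]
    for i in range(1,n+1):
        Q=f(i/n);RQ=sl(i/n).as_matrix()
        d=np.round(Rm.T@(Q-p)/10,2); w=np.round(R.from_matrix(Rm.T@RQ).as_rotvec(),3)
        out.append([*map(float,d),*map(float,w),g]); p=p+Rm@(d*10); Rm=Rm@R.from_rotvec(w).as_matrix()
    for i in range(0,n,10): print(str(out[i:i+10]).replace(" ","").replace("-0.0,","0,").replace(".0,",","))
    print("end",p.round(1),Rm[:,2].round(3)); return p,Rm
az=np.radians(46);A=np.array([np.cos(az),np.sin(az),0]);UP=np.array([0,0,1.]);X=np.array([np.sin(az),-np.cos(az),0])
def pose(th):
    "bottle tool, tz=dir cos(th)*-up - sin(th)*A"
    z=-np.cos(th)*UP-np.sin(th)*A; return np.c_[X,np.cross(z,X),z]
G=np.array([435,238.2,26])
E
python3 - <<'E'
from h import *
Rg=pose(np.radians(30)); tcp=G+18.7*Rg[:,2]; pre=tcp-100*Rg[:,2]
print(tcp,pre); plan(pre+[0,0,80],Rg,1,polar=True)
E
```

```text
[428.50494424 231.47417287   9.80532495] [463.23786276 267.44116288  96.40786533]
[[-0.17,-3.56,0.21,-0.02,0.004,-0.015,1],[-0.35,-3.54,0.14,-0.02,0.004,-0.015,1],[-0.53,-3.53,0.07,-0.02,0.004,-0.014,1],[-0.7,-3.48,-0.01,-0.02,0.004,-0.015,1],[-0.88,-3.45,-0.08,-0.019,0.004,-0.015,1],[-1.04,-3.39,-0.14,-0.02,0.004,-0.015,1],[-1.21,-3.33,-0.21,-0.02,0.004,-0.015,1],[-1.37,-3.25,-0.28,-0.02,0.004,-0.014,1],[-1.54,-3.18,-0.33,-0.02,0.004,-0.015,1],[-1.68,-3.08,-0.39,-0.02,0.004,-0.015,1]]
[[-1.84,-2.98,-0.44,-0.02,0.004,-0.015,1],[-1.98,-2.88,-0.49,-0.02,0.004,-0.015,1],[-2.12,-2.77,-0.52,-0.019,0.004,-0.014,1],[-2.25,-2.65,-0.55,-0.02,0.004,-0.015,1],[-2.39,-2.52,-0.57,-0.02,0.004,-0.015,1],[-2.5,-2.39,-0.6,-0.02,0.004,-0.015,1],[-2.62,-2.26,-0.6,-0.02,0.004,-0.015,1],[-2.73,-2.11,-0.6,-0.02,0.004,-0.015,1],[-2.83,-1.98,-0.59,-0.02,0.004,-0.014,1],[-2.93,-1.83,-0.57,-0.02,0.004,-0.015,1]]
[[-3.01,-1.68,-0.55,-0.019,0.004,-0.015,1],[-3.1,-1.53,-0.52,-0.02,0.004,-0.015,1],[-3.16,-1.38,-0.47,-0.02,0.004,-0.015,1],[-3.23,-1.23,-0.42,-0.02,0.004,-0.014,1],[-3.29,-1.09,-0.36,-0.02,0.003,-0.015,1],[-3.34,-0.93,-0.29,-0.02,0.004,-0.015,1]]
end [463.2 267.5 176.4] [-0.348 -0.359 -0.866]
```

Call:
{"method": "send_rows", "body": {
  "targets": [
    [-0.2,-3.6,0.2,-0.02,0.004,-0.015,1],
    [-0.4,-3.5,0.1,-0.02,0.004,-0.015,1],
    [-0.5,-3.5,0.1,-0.02,0.004,-0.015,1],
    [-0.7,-3.5,0,-0.02,0.004,-0.015,1],
    [-0.9,-3.4,-0.1,-0.02,0.004,-0.015,1],
    [-1.0,-3.4,-0.1,-0.02,0.004,-0.015,1],
    [-1.2,-3.3,-0.2,-0.02,0.004,-0.015,1],
    [-1.4,-3.2,-0.3,-0.02,0.004,-0.015,1],
    [-1.5,-3.2,-0.3,-0.02,0.004,-0.015,1],
    [-1.7,-3.1,-0.4,-0.02,0.004,-0.015,1]
  ]
}}

```text
time_s: 1.18
eef_pos: [473.8, -266.0, 209.7]
tool_rot: [[0.533, -0.831, -0.158], [-0.846, -0.518, -0.128], [0.025, 0.202, -0.979]]
contact_force: [0.3, 0.4, 0.3]
gripper_width: 0.999
```

Call:
{"method": "send_rows", "body": {
  "targets": [
    [-1.8,-3.0,-0.4,-0.02,0.004,-0.015,1],
    [-2.0,-2.9,-0.5,-0.02,0.004,-0.015,1],
    [-2.1,-2.8,-0.5,-0.02,0.004,-0.015,1],
    [-2.3,-2.6,-0.6,-0.02,0.004,-0.015,1],
    [-2.4,-2.5,-0.6,-0.02,0.004,-0.015,1],
    [-2.5,-2.4,-0.6,-0.02,0.004,-0.015,1],
    [-2.6,-2.3,-0.6,-0.02,0.004,-0.015,1],
    [-2.7,-2.1,-0.6,-0.02,0.004,-0.015,1],
    [-2.8,-2.0,-0.6,-0.02,0.004,-0.015,1],
    [-2.9,-1.8,-0.6,-0.02,0.004,-0.015,1]
  ]
}}

```text
time_s: 2.02
eef_pos: [532.3, 73.7, 188.8]
tool_rot: [[0.657, -0.697, -0.287], [-0.753, -0.599, -0.273], [0.018, 0.396, -0.918]]
contact_force: [0.5, 0.4, 0.5]
gripper_width: 0.999
```

Call:
{"method": "send_rows", "body": {
  "targets": [
    [-3.0,-1.7,-0.5,-0.02,0.004,-0.015,1],
    [-3.1,-1.5,-0.5,-0.02,0.004,-0.015,1],
    [-3.2,-1.4,-0.5,-0.02,0.004,-0.015,1],
    [-3.2,-1.2,-0.4,-0.02,0.004,-0.015,1],
    [-3.3,-1.1,-0.4,-0.02,0.004,-0.015,1],
    [-3.3,-0.9,-0.3,-0.02,0.004,-0.015,1],
    [0,0,0,0,0,0,1],
    [0,0,0,0,0,0,1]
  ]
}}

```text
time_s: 2.68
eef_pos: [460.4, 267.8, 176.1]
tool_rot: [[0.725, -0.595, -0.348], [-0.689, -0.627, -0.364], [-0.001, 0.503, -0.864]]
contact_force: [0.4, -0.0, 0.3]
gripper_width: 0.996
```

```bash
python3 - <<'E'
from h import *
s=manip.read_state();print(s["joint_positions"].round(1))
cv2.imwrite("pics/w1.png",manip.read_camera("wrist")["img"][:,:,::-1])
Rg=pose(np.radians(30)); tcp=G+18.7*Rg[:,2]; pre=tcp-100*Rg[:,2]
plan(pre,Rg,1)
E
```

```text
[ 23.   36.6  63.5 -12.1 107.7  65.7]
[[0.04,-1.4,2.27,0.001,-0.001,0.002,1],[0.03,-1.39,2.27,0.001,0,0.002,1],[0.03,-1.4,2.27,0.001,-0.001,0.002,1]]
end [463.2 267.5  96.4] [-0.347 -0.36  -0.866]
```

View pics/w1.png

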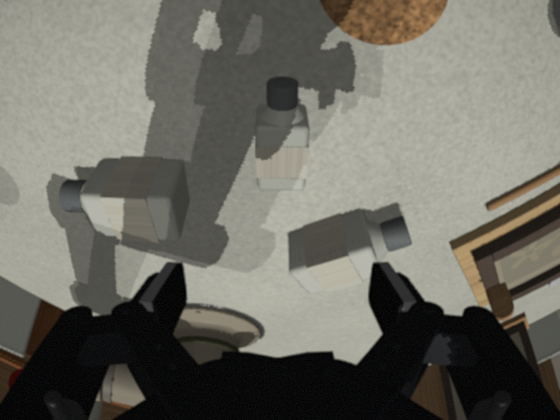

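The wrist view shows the small bottle lined up between the jaws, with its cap at (282,93) and the lower edge of its top face at about (281,186). I'll cross-check its pose with fisheye rays.

```bash
cat >> h.py <<'E'
def fonz(c,u,v,z):
    H=c["img"].shape[0]; f=H/2/np.tan(np.radians(c["fov_y"])/2)
    dx,dy=u-c["cx"],v-c["cy"]; r=np.hypot(dx,dy)+1e-9; th=r/f
    d=np.array(c["attitude"])@np.array([np.sin(th)*dx/r,np.sin(th)*dy/r,np.cos(th)]); o=np.array(c["origin"]); return o+d*(z-o[2])/d[2]
E
python3 - <<'E'
from h import *
c=manip.read_camera("wrist")
cv2.imwrite("pics/w2.png",cv2.resize(c["img"][60:210,230:330,::-1],None,fx=4,fy=4,interpolation=cv2.INTER_CUBIC))
for n,p,z in [("captop",(282.5,77),22),("captop35",(282,80),35),("baseL",(258.5,187.5),44),("baseR",(304,187.5),44),("shL",(257,124),44),("shR",(308,124),44),("mat",(385,-1),4)]:print(n,fonz(c,*p,z).round(1))
E
```

```text
captop [485.2 286.1  22. ]
captop35 [486.9 288.7  35. ]
baseL [401.6 229.2  44. ]
baseR [431.9 200.4  44. ]
shL [449.4 277.5  44. ]
shR [478.5 250.   44. ]
mat [588.3 279.5   4. ]
```

View pics/w2.png

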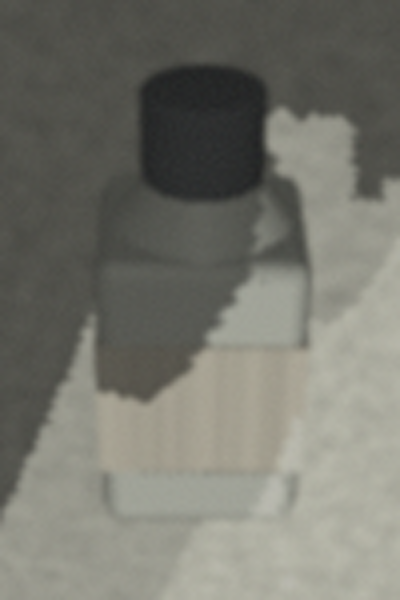

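```bash
sed -i 's/^G=.*/G=np.array([437,238.5,26])/' h.py; python3 - <<'E'
from h import *
Rg=pose(np.radians(30)); tcp=G+18.7*Rg[:,2]; pre=tcp-90*Rg[:,2]
p,r=plan(pre,Rg,1)
plan(tcp,Rg,1,p0=p,R0=r,vmax=20)
E
```

```text
[[0.05,-1.45,2.58,0.001,-0.001,0.001,1],[0.05,-1.46,2.58,0.001,0,0.002,1],[0.05,-1.45,2.58,0.001,-0.001,0.001,1]]
end [461.8 264.2  87.7] [-0.348 -0.359 -0.866]
[[0,0,1.8,0,0,0,1],[0,0,1.8,0,0,0,1],[0,0,1.8,0,0,0,1],[0,0,1.8,0,0,0,1],[0,0,1.8,0,0,0,1]]
end [430.5 231.8   9.8] [-0.348 -0.359 -0.866]
```

Call:
{"method": "send_rows", "body": {
  "targets": [
    [0.05,-1.45,2.6,0.001,0,0.002,1],
    [0.05,-1.45,2.6,0.001,0,0.002,1],
    [0.05,-1.45,2.6,0.001,0,0.001,1],
    [0,0,1.8,0,0,0,1],
    [0,0,1.8,0,0,0,1],
    [0,0,1.8,0,0,0,1],
    [0,0,1.2,0,0,0,1],
    [0,0,0.6,0,0,0,1],
    [0,0,0,0,0,0,1],
    [0,0,0,0,0,0,1]
  ]
}}

```text
time_s: 3.62
eef_pos: [437.0, 237.9, 25.4]
tool_rot: [[0.719, -0.603, -0.346], [-0.695, -0.622, -0.36], [0.002, 0.499, -0.866]]
contact_force: [0.5, -0.1, 0.3]
gripper_width: 1.002
```

```bash
python3 - <<'E'
from h import *
cv2.imwrite("pics/w3.png",manip.read_camera("wrist")["img"][:,:,::-1])
cv2.imwrite("pics/s3.png",cv2.resize(manip.read_camera("side")["img"][200:360,180:400,::-1],None,fx=3,fy=3,interpolation=cv2.INTER_CUBIC))
Rg=pose(np.radians(30)); tcp=G+18.7*Rg[:,2];plan(tcp,Rg,1)
E
```

```text
[[-0.02,0.02,1.83,-0.002,-0.002,-0.001,1]]
end [430.5 231.8   9.8] [-0.348 -0.36  -0.866]
```

View pics/w3.png

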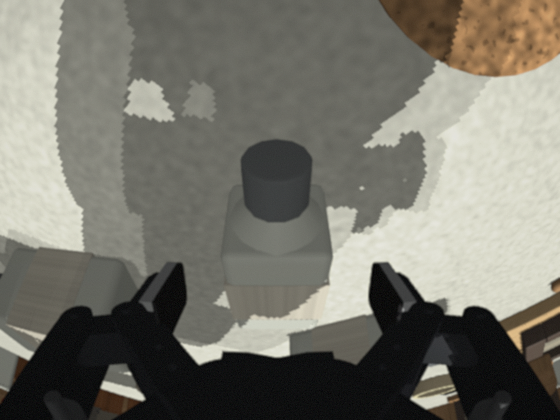

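View pics/s3.png

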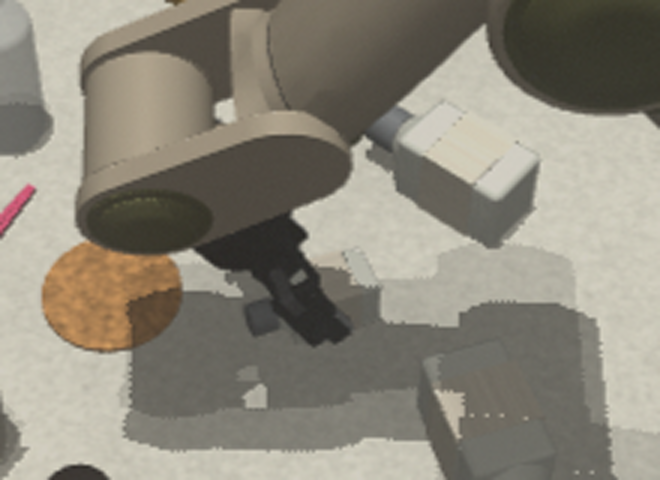

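The fingers straddle the bottle with the cap clear. I'll advance the last 18 mm and close.

Call:
{"method": "send_rows", "body": {
  "targets": [
    [0,0,1.0,0,0,0,1],
    [0,0,0.8,0,0,0,1],
    [0,0,0,0,0,0,1],
    [0,0,0,0,0,0,0],
    [0,0,0,0,0,0,0],
    [0,0,0,0,0,0,0],
    [0,0,0,0,0,0,0],
    [0,0,0,0,0,0,0],
    [0,0,0,0,0,0,0],
    [0,0,0,0,0,0,0]
  ]
}}

```text
time_s: 4.55
eef_pos: [430.5, 232.0, 9.8]
tool_rot: [[0.72, -0.602, -0.345], [-0.694, -0.623, -0.36], [0.002, 0.499, -0.867]]
contact_force: [2.5, 1.4, 6.1]
gripper_width: 0.51
```

Call:
{"method": "send_rows", "body": {
  "targets": [
    [0,0,0,0,0,0,0],
    [0,0,0,0,0,0,0],
    [0,0,0,0,0,0,0],
    [0,0,0,0,0,0,0]
  ]
}}

```text
time_s: 4.88
eef_pos: [430.5, 232.0, 9.8]
tool_rot: [[0.72, -0.602, -0.345], [-0.694, -0.623, -0.36], [0.002, 0.499, -0.867]]
contact_force: [2.6, 2.4, 6.2]
gripper_width: 0.506
```

```bash
python3 - <<'E'
from h import *
s=manip.read_state();p=np.array(s["eef_pos"]);Rm=np.array(s["tool_rot"]);print(p,s["gripper_width"])
cv2.imwrite("pics/w4.png",manip.read_camera("wrist")["img"][:,:,::-1])
# bottle axis A in tool frame, base point in tool frame
base=np.array([437,238.5,22])-35*A
u,_,vt=np.linalg.svd(Rm);Rm=u@vt
at=Rm.T@A; bt=Rm.T@(base-p); np.savez("grasp.npz",at=at,bt=bt); print(at,bt)
plan(p+[0,0,130],Rm,0)
E
```

```text
[430.5279374  232.01789523   9.75972647] 0.5059070995007785
[ 7.15079528e-04 -8.66586481e-01 -4.99026411e-01] [ 0.15899437 28.50187892  2.28858091]
[[0.01,1.62,-2.82,0,0,0,0],[0,1.62,-2.81,0,0,0,0],[0.01,1.63,-2.82,0,0,0,0],[0.01,1.62,-2.82,0,0,0,0]]
end [430.5 232.  139.8] [-0.345 -0.36  -0.867]
```

View pics/w4.png

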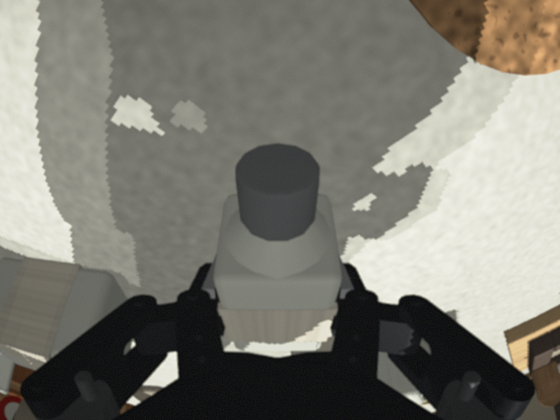

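The bottle is gripped at a width of about 43 mm. Now I'll lift it.

Call:
{"method": "send_rows", "body": {
  "targets": [
    [0,0.8,-1.4,0,0,0,0],
    [0,1.6,-2.8,0,0,0,0],
    [0,1.6,-2.8,0,0,0,0],
    [0,1.6,-2.8,0,0,0,0],
    [0,0.8,-1.4,0,0,0,0],
    [0,0,0,0,0,0,0],
    [0,0,0,0,0,0,0]
  ]
}}

```text
time_s: 5.52
eef_pos: [430.1, 232.3, 137.9]
tool_rot: [[0.72, -0.602, -0.346], [-0.694, -0.623, -0.361], [0.001, 0.5, -0.866]]
contact_force: [-0.9, -0.3, -2.4]
gripper_width: 0.506
```

```bash
cat >> h.py <<'E'
MAT=np.array([596.5,293.2,4.])
def upright(yawaz=None):
    "tool rot with bottle axis up, tool horizontal direction at az"
    g=np.load("grasp.npz"); s=manip.read_state(); Rm=np.array(s["tool_rot"]);u,_,vt=np.linalg.svd(Rm);Rm=u@vt
    a=Rm@g["at"]; v=np.cross(a,UP); n=np.linalg.norm(v); ang=np.arctan2(n,a@UP)
    R1=R.from_rotvec(v/n*ang).as_matrix()@Rm if n>1e-6 else Rm
    if yawaz is not None:
        h=np.arctan2(R1[1,2],R1[0,2]); R1=R.from_euler('z',yawaz-h).as_matrix()@R1
    return R1,g
E
python3 - <<'E'
from h import *
R1,g=upright(np.radians(36)); print(R1.round(3))
# TCP so base is at MAT + 100 up
tcp=MAT+[0,0,80]-R1@g["bt"]; print(tcp)
# first retreat to intermediate, blending: turn while moving
plan(tcp,R1,0,wmax=.1)
E
```

```text
[[ 0.588 -0.403  0.701]
 [-0.809 -0.294  0.509]
 [ 0.001 -0.867 -0.499]]
[606.29498113 300.54206901 109.84129159]
[[0.5,-1.02,-0.38,0.098,0.003,0.012,0],[0.48,-1.05,-0.28,0.098,0.003,0.011,0],[0.48,-1.08,-0.18,0.098,0.003,0.012,0],[0.46,-1.1,-0.06,0.098,0.003,0.012,0],[0.44,-1.11,0.04,0.098,0.004,0.012,0],[0.44,-1.1,0.16,0.098,0.003,0.011,0],[0.42,-1.08,0.26,0.098,0.003,0.012,0],[0.41,-1.06,0.37,0.098,0.003,0.012,0],[0.39,-1.03,0.47,0.098,0.003,0.012,0],[0.38,-0.97,0.57,0.097,0.003,0.011,0]]
[[0.37,-0.92,0.67,0.098,0.003,0.012,0],[0.36,-0.86,0.75,0.098,0.003,0.012,0],[0.34,-0.78,0.84,0.098,0.003,0.011,0],[0.33,-0.7,0.9,0.098,0.003,0.012,0],[0.32,-0.61,0.98,0.098,0.004,0.012,0],[0.31,-0.52,1.03,0.098,0.003,0.012,0]]
end [606.3 300.6 109.8] [ 0.701  0.509 -0.499]
```

Call:
{"method": "send_rows", "body": {
  "targets": [
    [0.5,-1.0,-0.4,0.098,0.003,0.012,0],
    [0.5,-1.0,-0.3,0.098,0.003,0.012,0],
    [0.5,-1.1,-0.2,0.098,0.003,0.012,0],
    [0.5,-1.1,-0.1,0.098,0.003,0.012,0],
    [0.4,-1.1,0,0.098,0.003,0.012,0],
    [0.4,-1.1,0.2,0.098,0.003,0.012,0],
    [0.4,-1.1,0.3,0.098,0.003,0.012,0],
    [0.4,-1.1,0.4,0.098,0.003,0.012,0]
  ]
}}

```text
time_s: 6.18
eef_pos: [518.2, 266.6, 122.8]
tool_rot: [[0.653, -0.725, 0.22], [-0.756, -0.638, 0.144], [0.036, -0.26, -0.965]]
contact_force: [0.8, 1.1, -3.6]
gripper_width: 0.511
```

Call:
{"method": "send_rows", "body": {
  "targets": [
    [0.4,-1.0,0.5,0.098,0.003,0.012,0],
    [0.4,-1.0,0.6,0.098,0.003,0.012,0],
    [0.4,-0.9,0.7,0.098,0.003,0.012,0],
    [0.4,-0.9,0.8,0.098,0.003,0.012,0],
    [0.3,-0.8,0.8,0.098,0.003,0.012,0],
    [0.3,-0.7,0.9,0.098,0.003,0.012,0],
    [0.3,-0.6,1.0,0.098,0.003,0.012,0],
    [0.3,-0.5,1.0,0.098,0.003,0.012,0],
    [0,0,0,0,0,0,0],
    [0,0,0,0,0,0,0]
  ]
}}

```text
time_s: 7.02
eef_pos: [577.3, 299.8, 109.5]
tool_rot: [[0.624, -0.535, 0.57], [-0.781, -0.418, 0.463], [-0.01, -0.734, -0.679]]
contact_force: [0.4, -0.4, -2.5]
gripper_width: 0.509
```

```bash
python3 - <<'E'
from h import *
print(manip.read_state()["joint_positions"].round(1))
for n in ("side","top","wrist"): cv2.imwrite(f"pics/{n}5.png",manip.read_camera(n)["img"][:,:,::-1])
c=cv2.imread("pics/side5.png");cv2.imwrite("pics/side5c.png",cv2.resize(c[200:340,140:320],None,fx=4,fy=4,interpolation=cv2.INTER_CUBIC))
R1,g=upright(np.radians(36)); tcp=MAT+[0,0,40]-R1@g["bt"]; plan(tcp,R1,0)
E
```

```text
[  8.2  29.4 103.3  79.2  22.6  -9.7]
[[0.59,0.52,1.48,0.073,0.014,0.007,0],[0.57,0.63,1.45,0.074,0.014,0.007,0],[0.56,0.73,1.41,0.073,0.014,0.007,0]]
end [606.3 300.5  69.8] [ 0.701  0.51  -0.499]
```

View pics/side5c.png

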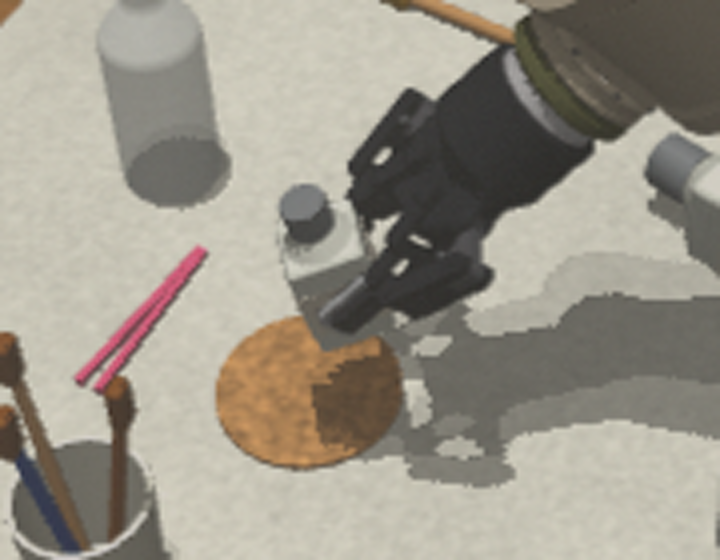

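View pics/wrist5.png

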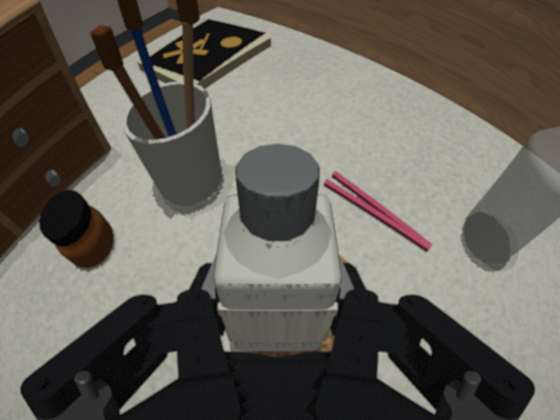

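View pics/top5.png

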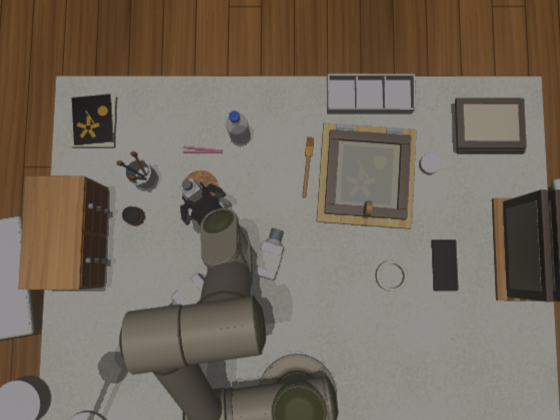

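The bottle hangs over the mat, about 13° short of vertical. The wrist is near its singularity (j5 is 22°), so some turn was lost. I'll re-plan slower, with more yaw offset to stay clear of it.

```bash
python3 - <<'E'
from h import *
R1,g=upright(np.radians(46)); tcp=MAT+[0,0,60]-R1@g["bt"]; plan(tcp,R1,0,n=8)
E
```

```text
[[0.19,0.01,0.39,0.027,-0.012,-0.01,0],[0.2,0.03,0.38,0.028,-0.013,-0.011,0],[0.2,0.04,0.38,0.027,-0.012,-0.01,0],[0.21,0.05,0.38,0.028,-0.012,-0.01,0],[0.21,0.06,0.37,0.027,-0.013,-0.01,0],[0.21,0.08,0.37,0.027,-0.012,-0.011,0],[0.22,0.08,0.36,0.028,-0.012,-0.01,0],[0.22,0.1,0.36,0.027,-0.013,-0.01,0]]
end [604.9 302.1  89.9] [ 0.602  0.623 -0.499]
```

Call:
{"method": "send_rows", "body": {
  "targets": [
    [0.2,0,0.4,0.027,-0.012,-0.01,0],
    [0.2,0,0.4,0.027,-0.012,-0.01,0],
    [0.2,0,0.4,0.027,-0.012,-0.01,0],
    [0.2,0.1,0.4,0.027,-0.012,-0.01,0],
    [0.2,0.1,0.4,0.027,-0.012,-0.01,0],
    [0.2,0.1,0.4,0.027,-0.012,-0.01,0],
    [0.2,0.1,0.4,0.027,-0.012,-0.01,0],
    [0.2,0.1,0.4,0.027,-0.012,-0.01,0],
    [0,0,0,0,0,0,0],
    [0,0,0,0,0,0,0]
  ]
}}

```text
time_s: 8.0
eef_pos: [605.7, 303.5, 88.2]
tool_rot: [[0.717, -0.35, 0.603], [-0.697, -0.36, 0.62], [-0.0, -0.865, -0.502]]
contact_force: [-1.4, 0.1, -2.3]
gripper_width: 0.51
```

```bash
python3 - <<'E'
from h import *
s=manip.read_state();print(s["joint_positions"].round(1))
R1,g=upright(); Rm=np.array(s["tool_rot"]);print("axis",(Rm@g["at"]).round(3),"base",(s["eef_pos"]+Rm@g["bt"]).round(1))
c=manip.read_camera("side")["img"][:,:,::-1];cv2.imwrite("pics/side6c.png",cv2.resize(c[200:340,140:320],None,fx=4,fy=4,interpolation=cv2.INTER_CUBIC))
R1,g=upright(np.radians(47)); tcp=MAT+[0,0,20]-R1@g["bt"]; plan(tcp,R1,0,n=6)
E
```

```text
[  3.3  37.2 105.1 108.6  38.1 -47.9]
axis [0.003 0.002 1.   ] base [597.2 294.6  62.4]
[[0,0.57,0.3,0,-0.003,-0.002,0],[0.01,0.58,0.3,0.001,-0.003,-0.002,0],[0,0.57,0.3,0,-0.003,-0.002,0],[0.01,0.58,0.3,0.001,-0.003,-0.001,0],[0,0.57,0.3,0,-0.003,-0.002,0],[0,0.57,0.3,0.001,-0.003,-0.002,0]]
end [604.7 302.3  49.9] [ 0.591  0.634 -0.499]
```

View pics/side6c.png

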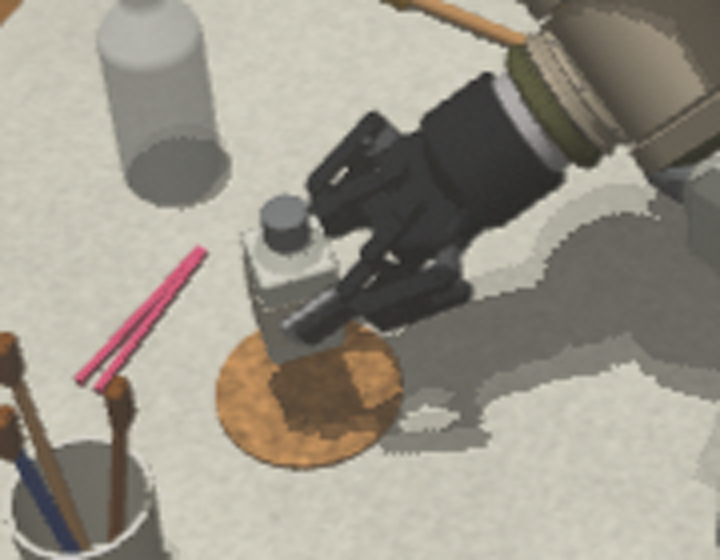

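Call:
{"method": "send_rows", "body": {
  "targets": [
    [0,0.6,0.3,0,0,0,0],
    [0,0.6,0.3,0,0,0,0],
    [0,0.6,0.3,0,0,0,0],
    [0,0.6,0.3,0,0,0,0],
    [0,0.6,0.3,0,0,0,0],
    [0,0.6,0.3,0,0,0,0],
    [0,0,0,0,0,0,0],
    [0,0,0,0,0,0,0]
  ]
}}

```text
time_s: 8.72
eef_pos: [604.1, 301.9, 48.1]
tool_rot: [[0.717, -0.349, 0.603], [-0.697, -0.359, 0.621], [-0.0, -0.866, -0.501]]
contact_force: [0.2, -0.8, -2.2]
gripper_width: 0.51
```

```bash
python3 - <<'E'
from h import *
s=manip.read_state()
R1,g=upright(); Rm=np.array(s["tool_rot"]);b=s["eef_pos"]+Rm@g["bt"];a=Rm@g["at"];print("axis",a.round(3),"base",b.round(1), s["contact_force"].round(1))
for n,(x,y,w,h) in {"side":(170,220,120,100),"top":(160,150,90,80)}.items():
    cam=manip.read_camera(n);c=cam["img"][:,:,::-1].copy();cv2.imwrite(f"pics/{n}7c.png",cv2.resize(c[y:y+h,x:x+w],None,fx=6,fy=6,interpolation=cv2.INTER_CUBIC))
    q=lambda P:((proj(cam,P)-[x,y]+.5)*6-.5).round(0)
    print(n,"pred cap top",q(b+100*a),"base centre",q(b),"corners",[q(b+Rm[:,0]*22*i+np.cross(a,Rm[:,0])*22*j) for i in(-1,1) for j in (-1,1)])
E
```

```text
axis [0.002 0.001 1.   ] base [595.6 293.   22.3] [ 0.2 -0.8 -2.2]
side pred cap top [258. 268.] base centre [280. 437.] corners [array([351., 464.]), array([240., 497.]), array([318., 379.]), array([209., 411.])]
top pred cap top [202. 194.] base centre [235. 227.] corners [array([235., 289.]), array([173., 228.]), array([298., 226.]), array([236., 165.])]
```

View pics/side7c.png

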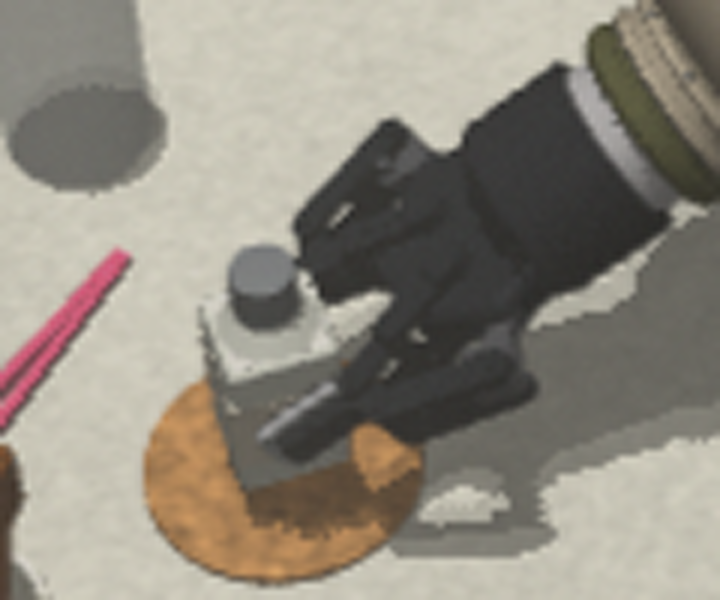

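View pics/top7c.png

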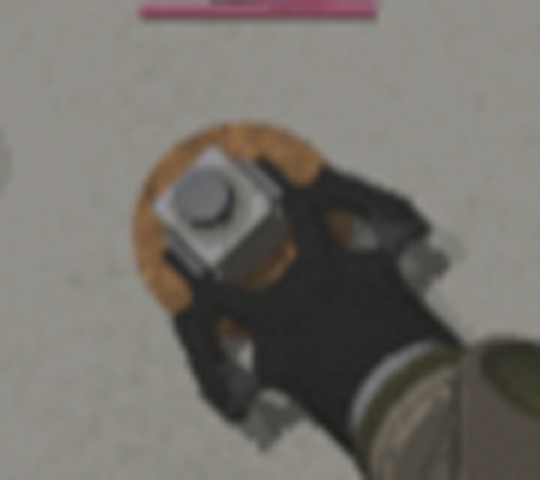

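The side view has the cap at (264,270) against a predicted (258,268), and the top view has it at (206,194) against (202,194). So the bottle is upright and within about 2–3 mm of where I want it. I'll lower it until it touches.

Call:
{"method": "send_rows", "body": {
  "targets": [
    [0,0.5,0.3,0,0,0,0],
    [0,0.45,0.25,0,0,0,0],
    [0,0.3,0.2,0,0,0,0],
    [0,0.2,0.1,0,0,0,0],
    [0,0,0,0,0,0,0],
    [0,0,0,0,0,0,0]
  ]
}}

```text
time_s: 9.32
eef_pos: [604.2, 301.9, 31.4]
tool_rot: [[0.717, -0.349, 0.604], [-0.697, -0.359, 0.621], [0.0, -0.866, -0.5]]
contact_force: [0.0, -0.2, -1.6]
gripper_width: 0.509
```

Call:
{"method": "send_rows", "body": {
  "targets": [
    [0,0.09,0.05,0,0,0,0],
    [0,0,0,0,0,0,0],
    [0,0,0,0,0,0,0]
  ]
}}

```text
time_s: 9.57
eef_pos: [604.4, 301.9, 30.8]
tool_rot: [[0.717, -0.348, 0.604], [-0.697, -0.359, 0.621], [0.001, -0.866, -0.5]]
contact_force: [0.0, 0.5, -1.4]
gripper_width: 0.51
```

Call:
{"method": "send_rows", "body": {
  "targets": [
    [0,0.09,0.05,0,0,0,0],
    [0,0,0,0,0,0,0],
    [0,0,0,0,0,0,0]
  ]
}}

```text
time_s: 9.82
eef_pos: [604.5, 302.0, 30.8]
tool_rot: [[0.717, -0.347, 0.605], [-0.697, -0.357, 0.622], [0.001, -0.867, -0.498]]
contact_force: [-2.6, -2.3, 6.4]
gripper_width: 0.506
```

Call:
{"method": "send_rows", "body": {
  "targets": [
    [0,0.09,0.05,0,0,0,0],
    [0,0,0,0,0,0,0],
    [0,0,0,0,0,0,0]
  ]
}}

```text
time_s: 10.07
eef_pos: [604.5, 302.1, 30.8]
tool_rot: [[0.717, -0.345, 0.606], [-0.697, -0.356, 0.622], [0.001, -0.868, -0.496]]
contact_force: [-6.9, -5.0, 14.7]
gripper_width: 0.509
```

It has touched down. I'll ease off the press and release.

Call:
{"method": "send_rows", "body": {
  "targets": [
    [0,-0.1,-0.06,0,0,0,0],
    [0,0,0,0,0,0,0],
    [0,0,0,0,0,0,0.55],
    [0,0,0,0,0,0,0.6],
    [0,0,0,0,0,0,0.8],
    [0,0,0,0,0,0,1],
    [0,0,0,0,0,0,1],
    [0,0,0,0,0,0,1],
    [0,0,0,0,0,0,1]
  ]
}}

```text
time_s: 10.82
eef_pos: [604.2, 301.9, 29.6]
tool_rot: [[0.717, -0.348, 0.604], [-0.697, -0.359, 0.621], [0.0, -0.866, -0.5]]
contact_force: [-0.3, -0.5, -0.3]
gripper_width: 1.001
```

```bash
python3 - <<'E'
from h import *
for n,(x,y,w,h) in {"side":(170,220,120,100),"top":(160,150,90,80)}.items():
    cam=manip.read_camera(n);c=cam["img"][:,:,::-1].copy();cv2.imwrite(f"pics/{n}8c.png",cv2.resize(c[y:y+h,x:x+w],None,fx=6,fy=6,interpolation=cv2.INTER_CUBIC))
cv2.imwrite("pics/w8.png",manip.read_camera("wrist")["img"][:,:,::-1])
E
```

```text
(no output)
```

View pics/side8c.png

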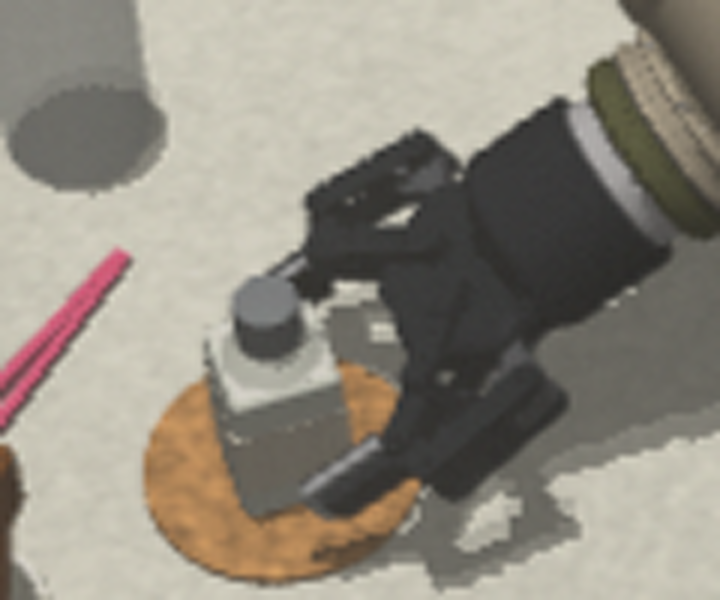

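View pics/w8.png

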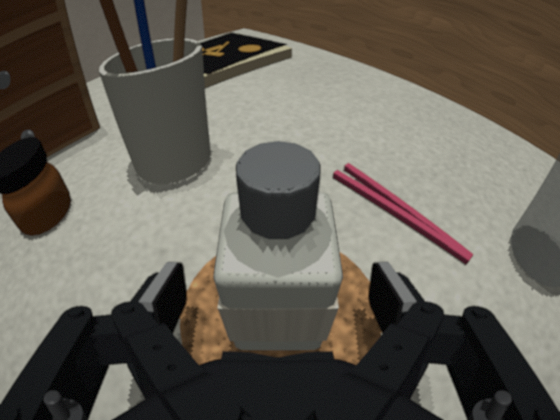

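The bottle stands free and upright near the mat's middle, with its cap at (267,300) in the side crop, and both fingers are clear. I'll retreat along the tool axis.

Call:
{"method": "send_rows", "body": {
  "targets": [
    [0,0,-0.5,0,0,0,1],
    [0,0,-1.5,0,0,0,1],
    [0,0,-2.0,0,0,0,1],
    [0,0,-2.0,0,0,0,1],
    [0,0,-2.0,0,0,0,1],
    [0,0,-2.0,0,0,0,1],
    [0,0,-2.0,0,0,0,1],
    [0,0,0,0,0,0,1]
  ]
}}

```text
time_s: 11.63
eef_pos: [530.4, 226.0, 90.9]
tool_rot: [[0.716, -0.349, 0.605], [-0.698, -0.358, 0.62], [0.001, -0.866, -0.5]]
contact_force: [-0.3, -0.5, 1.2]
gripper_width: 1.003
```

```bash
python3 - <<'E'
from h import *
s=manip.read_state();print(s["joint_positions"].round(1))
t=manip.read_camera("top");sd=manip.read_camera("side")
for n,cam,(x,y,w,h) in [("side",sd,(170,220,120,100)),("top",t,(160,150,90,80))]:
    c=cam["img"][:,:,::-1];cv2.imwrite(f"pics/{n}9c.png",cv2.resize(c[y:y+h,x:x+w],None,fx=6,fy=6,interpolation=cv2.INTER_CUBIC))
plan([470,225,230],pose(0.),1,n=18)
E
```

```text
[ -7.9  33.3 119.8 108.4  47.3 -60.3]
[[-0.24,-0.55,-0.6,-0.058,0,0,1],[-0.24,-0.51,-0.64,-0.058,0,0,1],[-0.24,-0.48,-0.66,-0.059,-0.001,-0.001,1],[-0.23,-0.44,-0.69,-0.058,0,0,1],[-0.24,-0.39,-0.72,-0.058,0,0,1],[-0.24,-0.35,-0.73,-0.058,0,0,1],[-0.24,-0.31,-0.76,-0.058,0,0,1],[-0.24,-0.27,-0.77,-0.059,-0.001,-0.001,1],[-0.24,-0.22,-0.79,-0.058,0,0,1],[-0.24,-0.17,-0.79,-0.058,0,0,1]]
[[-0.24,-0.13,-0.81,-0.058,0,0,1],[-0.24,-0.08,-0.81,-0.058,0,0,1],[-0.24,-0.04,-0.82,-0.059,-0.001,-0.001,1],[-0.24,0.02,-0.81,-0.058,0,0,1],[-0.24,0.06,-0.82,-0.058,0,0,1],[-0.24,0.11,-0.81,-0.058,0,0,1],[-0.24,0.15,-0.8,-0.059,0,0,1],[-0.24,0.21,-0.79,-0.058,0,-0.001,1]]
end [469.9 225.  230. ] [ 0.    -0.001 -1.   ]
```

View pics/top9c.png

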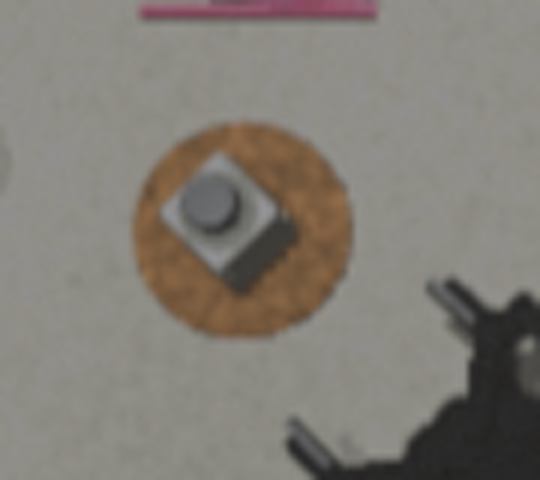

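View pics/side9c.png

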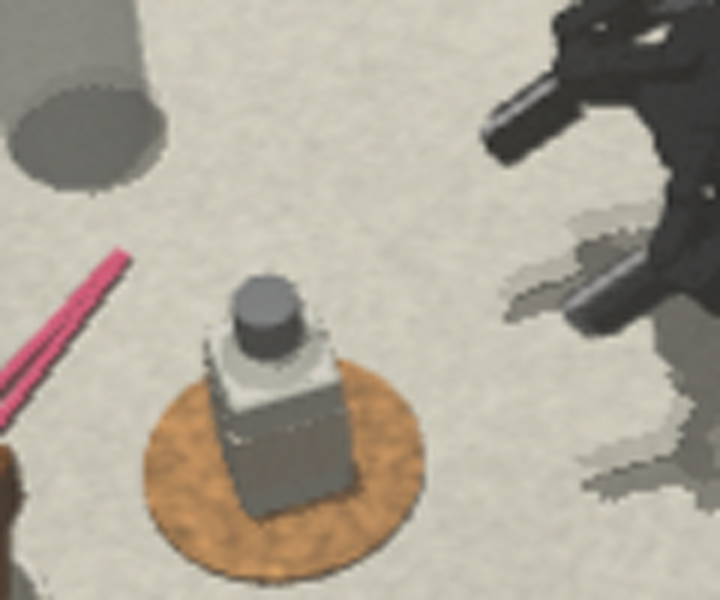

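```bash
python3 - <<'E'
from h import *
t=manip.read_camera("top");s=manip.read_camera("side")
a=(160+211.5/6-.5,150+203.5/6-.5);b=(170+267.5/6-.5,220+297/6-.5)
print(onz(t,*a,104),onz(s,*b,104),tri(t,a,s,b))
E
```

```text
[594.55135492 291.93595017 104.        ] [595.11263324 290.80529771 104.        ] (array([594.39356297, 291.73745909, 105.34629546]), np.float64(0.119948966908676))
```

Call:
{"method": "send_rows", "body": {
  "targets": [
    [-0.2,-0.5,-0.6,-0.058,0,0,1],
    [-0.2,-0.5,-0.6,-0.058,0,0,1],
    [-0.2,-0.5,-0.7,-0.058,0,0,1],
    [-0.2,-0.4,-0.7,-0.058,0,0,1],
    [-0.2,-0.4,-0.7,-0.058,0,0,1],
    [-0.2,-0.4,-0.7,-0.058,0,0,1],
    [-0.2,-0.3,-0.8,-0.058,0,0,1],
    [-0.2,-0.3,-0.8,-0.058,0,0,1],
    [-0.2,-0.2,-0.8,-0.058,0,0,1],
    [-0.2,-0.2,-0.8,-0.058,0,0,1]
  ]
}}

```text
time_s: 12.67
eef_pos: [500.1, 224.1, 166.1]
tool_rot: [[0.718, -0.619, 0.318], [-0.696, -0.638, 0.33], [-0.001, -0.458, -0.889]]
contact_force: [-0.7, 0.0, 0.2]
gripper_width: 0.995
```

```bash
python3 - <<'E'
from h import *
s=manip.read_state();print(s["joint_positions"].round(1))
plan([470,225,230],pose(0.),1,n=9)
E
```

```text
[ 3.  17.  99.6 25.8 45.8 31.7]
[[-0.25,-0.13,-0.73,-0.053,0,0,1],[-0.24,-0.08,-0.74,-0.053,0,0,1],[-0.25,-0.05,-0.75,-0.053,0,-0.001,1],[-0.25,-0.01,-0.74,-0.053,0,0,1],[-0.25,0.04,-0.75,-0.052,0,0,1],[-0.24,0.07,-0.74,-0.053,0,0,1],[-0.25,0.11,-0.73,-0.053,0,0,1],[-0.25,0.14,-0.73,-0.053,0,0,1],[-0.25,0.19,-0.72,-0.053,0,-0.001,1]]
end [470. 225. 230.] [-0.  0. -1.]
```

The cap triangulates to (594.5, 291.7), within 3 mm of the mat centre. The wrist is back in its normal branch, so I'll head for the fin.

```bash
cat >> h.py <<'E'
psi=np.radians(-4.2);XS=np.array([np.cos(psi),np.sin(psi),0]);YS=np.array([-np.sin(psi),np.cos(psi),0])
HG=np.array([760,-215.2,19.5])
TH0=np.radians(25)
def fin(q,back=0,dy=0.):
    "tool pose gripping the fin with screen at q rad"
    gp=HG-XS*(232*np.cos(q)-54*np.sin(q))+UP*(232*np.sin(q)+54*np.cos(q))+YS*dy
    t=TH0-q; z=-np.cos(t)*UP+np.sin(t)*XS; x=-YS
    return gp+(18.7-back)*z, np.c_[x,np.cross(z,x),z]
E
python3 - <<'E'
from h import *
p,r=fin(0,120);print(p);plan(p,r,1,polar=True)
E
```

```text
[ 485.9267819  -195.07332097  165.30897883]
[[3.27,1.47,-0.76,-0.003,0.032,0.065,1],[3.27,1.46,-0.74,-0.003,0.032,0.066,1],[3.26,1.43,-0.73,-0.003,0.032,0.065,1],[3.26,1.41,-0.72,-0.003,0.033,0.066,1],[3.26,1.39,-0.7,-0.003,0.032,0.065,1],[3.25,1.37,-0.69,-0.003,0.032,0.065,1],[3.25,1.35,-0.67,-0.004,0.032,0.066,1],[3.25,1.33,-0.66,-0.003,0.032,0.065,1],[3.24,1.31,-0.64,-0.003,0.032,0.066,1],[3.24,1.3,-0.62,-0.003,0.033,0.065,1]]
[[3.24,1.27,-0.6,-0.003,0.032,0.066,1],[3.23,1.26,-0.59,-0.003,0.032,0.065,1]]
end [ 485.9 -195.1  165.3] [ 0.421 -0.031 -0.906]
```

Call:
{"method": "send_rows", "body": {
  "targets": [
    [3.3,1.5,-0.8,-0.003,0.032,0.065,1],
    [3.3,1.5,-0.7,-0.003,0.032,0.065,1],
    [3.3,1.4,-0.7,-0.003,0.032,0.065,1],
    [3.3,1.4,-0.7,-0.003,0.032,0.065,1],
    [3.3,1.4,-0.7,-0.003,0.032,0.065,1],
    [3.2,1.4,-0.7,-0.003,0.032,0.065,1],
    [3.2,1.3,-0.7,-0.003,0.032,0.066,1],
    [3.2,1.3,-0.7,-0.003,0.032,0.066,1],
    [3.2,1.3,-0.6,-0.003,0.032,0.066,1],
    [3.2,1.3,-0.6,-0.003,0.032,0.066,1]
  ]
}}

```text
time_s: 13.5
eef_pos: [513.0, -130.5, 163.7]
tool_rot: [[0.071, -0.9, 0.429], [-0.997, -0.061, 0.037], [-0.007, -0.431, -0.902]]
contact_force: [0.6, -0.1, 0.3]
gripper_width: 0.997
```

Call:
{"method": "send_rows", "body": {
  "targets": [
    [3.2,1.3,-0.6,-0.003,0.032,0.065,1],
    [3.2,1.3,-0.6,-0.003,0.032,0.065,1],
    [0,0,0,0,0,0,1],
    [0,0,0,0,0,0,1]
  ]
}}

```text
time_s: 13.83
eef_pos: [486.7, -194.9, 162.9]
tool_rot: [[-0.073, -0.903, 0.424], [-0.997, 0.068, -0.026], [-0.005, -0.424, -0.905]]
contact_force: [0.1, 0.6, 0.2]
gripper_width: 0.999
```

```bash
python3 - <<'E'
from h import *
s=manip.read_state();print(s["joint_positions"].round(1))
c=manip.read_camera("wrist");cv2.imwrite("pics/w10.png",c["img"][:,:,::-1])
p,r=fin(0,90);plan(p,r,1,n=3)
E
```

```text
[-42.7  15.2 102.1  22.3  44.9  38.2]
[[0.04,-0.01,0.92,-0.001,0.002,0,1],[0.05,-0.01,0.91,0,0.002,0,1],[0.04,0,0.92,-0.001,0.002,0,1]]
end [ 498.5 -196.   138.1] [ 0.421 -0.031 -0.906]
```

View pics/w10.png

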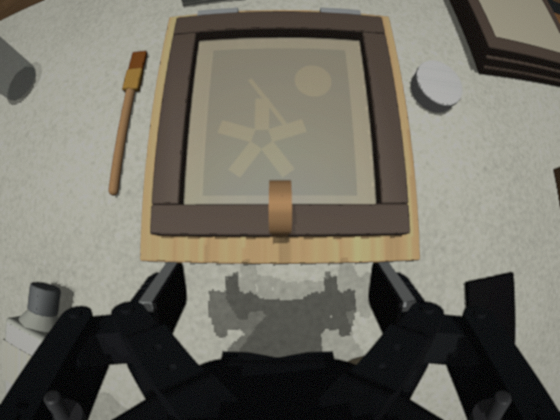

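The wrist view shows the fin upright at column 280, between the fingers, whose midline is about 277. I'll measure its position.

```bash
python3 - <<'E'
from h import *
c=manip.read_camera("wrist")
cv2.imwrite("pics/w11.png",cv2.resize(c["img"][165:270,220:340,::-1],None,fx=5,fy=5,interpolation=cv2.INTER_CUBIC))
for n,p,z in [("barL front",(152,236),41.5),("barR front",(409,236),41.5),("barL back",(155,205),41.5),("barR back",(407,205),41.5),("fin front base",(281,237),41.5),("fin top",(280.5,195),103.5),("boardL",(141,262),18),("boardR",(419,262),18)]:
    P=fonz(c,*p,z); d=P-HG; print(n,P.round(1),"along x'",(d@XS).round(1),"y'",(d@YS).round(1))
E
```

```text
barL front [518.6 -80.8  41.5] along x' -250.6 y' 116.4
barR front [ 501.9 -314.9   41.5] along x' -250.1 y' -118.3
barL back [547.1 -84.3  41.5] along x' -222.0 y' 114.9
barR back [ 530.6 -316.5   41.5] along x' -221.4 y' -117.8
fin front base [ 510.6 -198.    41.5] along x' -250.0 y' -1.2
fin top [ 535.1 -199.   103.5] along x' -225.4 y' -0.3
boardL [495.5 -58.   18. ] along x' -275.3 y' 137.4
boardR [ 475.9 -333.4   18. ] along x' -274.7 y' -138.7
```

View pics/w11.png

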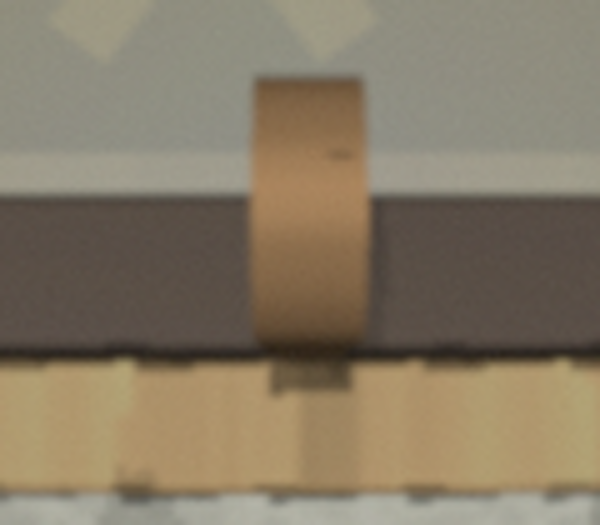

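The hinge model agrees to about 1 mm. I'll approach the fin.

```bash
python3 - <<'E'
from h import *
p,r=fin(0,0,-.8);plan(p,r,1,n=7)
E
```

```text
[[0.05,0,1.68,0,0.001,0,1],[0.04,0,1.68,-0.001,0.001,0,1],[0.04,0,1.68,0,0.001,0,1],[0.05,0,1.68,0,0,0,1],[0.04,0,1.67,0,0.001,0,1],[0.04,0,1.68,-0.001,0.001,0.001,1],[0.03,0,1.68,0,0.001,0,1]]
end [ 536.4 -199.5   56.6] [ 0.421 -0.031 -0.906]
```

Call:
{"method": "send_rows", "body": {
  "targets": [
    [0.05,0,1.7,0,0.001,0,1],
    [0.05,0,1.7,0,0.001,0,1],
    [0.04,0,1.7,0,0.001,0,1],
    [0.04,0,1.7,0,0.001,0,1],
    [0.04,0,1.7,0,0.001,0,1],
    [0.04,0,1.7,0,0,0,1],
    [0.04,0,1.0,0,0,0,1],
    [0,0,0.5,0,0,0,1],
    [0,0,0,0,0,0,1],
    [0,0,0,0,0,0,1]
  ]
}}

```text
time_s: 14.77
eef_pos: [536.1, -200.3, 57.7]
tool_rot: [[-0.073, -0.903, 0.424], [-0.997, 0.066, -0.031], [0.0, -0.425, -0.905]]
contact_force: [0.2, 0.4, 0.8]
gripper_width: 0.998
```

```bash
python3 - <<'E'
from h import *
c=manip.read_camera("wrist");cv2.imwrite("pics/w12.png",c["img"][:,:,::-1])
p,r=fin(0,0,-.8);print(p);plan(p,r,1,n=1)
E
```

```text
[ 536.44618864 -199.5853885    56.55204438]
[[-0.09,0.03,0.16,-0.003,-0.001,0,1]]
end [ 536.5 -199.6   56.5] [ 0.422 -0.031 -0.906]
```

View pics/w12.png

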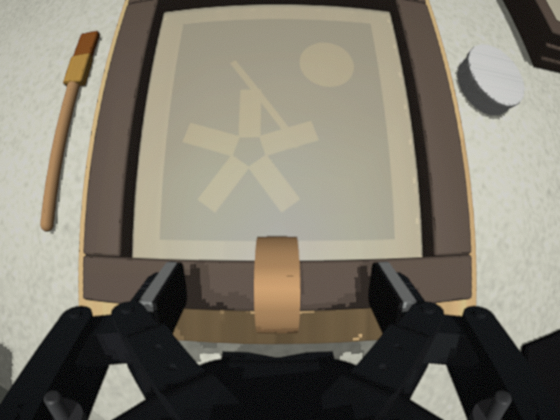

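The fin is centred at column 277, so I'll close.

Call:
{"method": "send_rows", "body": {
  "targets": [
    [0,0,0,0,0,0,0],
    [0,0,0,0,0,0,0],
    [0,0,0,0,0,0,0],
    [0,0,0,0,0,0,0],
    [0,0,0,0,0,0,0],
    [0,0,0,0,0,0,0],
    [0,0,0,0,0,0,0],
    [0,0,0,0,0,0,0],
    [0,0,0,0,0,0,0],
    [0,0,0,0,0,0,0]
  ]
}}

```text
time_s: 15.65
eef_pos: [535.8, -200.1, 57.7]
tool_rot: [[-0.073, -0.903, 0.424], [-0.997, 0.067, -0.031], [-0.001, -0.425, -0.905]]
contact_force: [-1.5, 5.8, 5.4]
gripper_width: 0.183
```

```bash
cat >> h.py <<'E'
def arc(q0,q1,n,g=0):
    "rows for rigid rotation about hinge by q1-q0, from measured pose at q0"
    s=manip.read_state();p=np.array(s["eef_pos"]);u,_,vt=np.linalg.svd(np.array(s["tool_rot"]));Rm=u@vt
    dq=(q1-q0)/n; Rw=R.from_rotvec(YS*dq).as_matrix()   # +y' rotation lifts -x' side
    p2=HG+Rw@(p-HG); d=Rm.T@(p2-p)/10; w=R.from_matrix(Rm.T@Rw@Rm).as_rotvec()
    print("row",d.round(3),w.round(4),"x",n); 
    Rt=R.from_rotvec(YS*(q1-q0)).as_matrix(); print("end",(HG+Rt@(p-HG)).round(1),(Rt@Rm)[:,2].round(3))
E
python3 - <<'E'
from h import *
print(manip.read_state()["gripper_width"]); arc(0,np.radians(10),8)
arc(0,np.radians(40),32)
E
```

```text
0.1825305731977545
row [-0.    -0.288 -0.405] [-0.0218  0.      0.    ] x 8
end [ 545.8 -200.8   96.1] [ 0.26  -0.019 -0.965]
row [-0.    -0.288 -0.405] [-0.0218  0.      0.    ] x 32
end [ 612.7 -205.7  193.2] [-0.256  0.019 -0.967]
```

Call:
{"method": "send_rows", "body": {
  "targets": [
    [0,-0.15,-0.2,-0.011,0,0,0],
    [0,-0.29,-0.4,-0.022,0,0,0],
    [0,-0.29,-0.4,-0.022,0,0,0],
    [0,-0.29,-0.4,-0.022,0,0,0],
    [0,-0.29,-0.4,-0.022,0,0,0],
    [0,-0.29,-0.4,-0.022,0,0,0],
    [0,-0.29,-0.4,-0.022,0,0,0],
    [0,0,0,0,0,0,0]
  ]
}}

```text
time_s: 16.32
eef_pos: [543.3, -200.6, 89.0]
tool_rot: [[-0.073, -0.955, 0.288], [-0.997, 0.07, -0.021], [-0.001, -0.289, -0.957]]
contact_force: [-7.9, 2.8, 3.3]
gripper_width: 0.182
```

```bash
cat >> h.py <<'E'
def est():
    s=manip.read_state();p=np.array(s["eef_pos"]);Rm=np.array(s["tool_rot"])
    f=lambda p:np.arctan2(p[2]-HG[2],-(p-HG)@XS)
    q_pos=f(p)-f(np.array([535.8,-200.1,57.7])); z0=np.array([.424,-.031,-.905]); z=Rm[:,2]
    ang=lambda z:np.arctan2(z@XS,-z[2]); q_rot=ang(z0)-ang(z)
    d=p-HG; print("q pos/rot deg",np.degrees([q_pos,q_rot]).round(2),"radius",np.hypot(d@XS,d[2]).round(1),"y'",(d@YS).round(1),"F",s["contact_force"].round(1),"T",s["torque"].round(2),s["joint_positions"].round(1))
E
python3 - <<'E'
from h import *
est()
d=np.array([535.8,-200.1,57.7])-HG;print(np.hypot(d@XS,d[2]))
c=manip.read_camera("side");cv2.imwrite("pics/s13.png",c["img"][:,:,::-1])
E
```

```text
q pos/rot deg [8.1  8.38] radius 228.1 y' -1.3 F [-7.9  2.8  3.3] T [0.34 0.69 0.1 ] [-36.   27.6  93.8  12.5  44.9  50.4]
227.927705401461
```

View pics/s13.png

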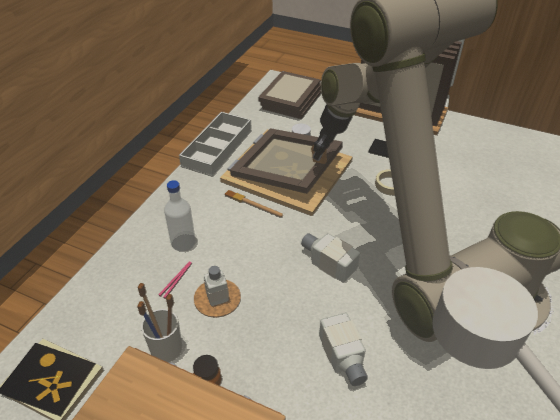

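The screen is rising with the fin held, and the bottle is standing on its mat at (217,290). I'll continue the arc.

Call:
{"method": "send_rows", "body": {
  "targets": [
    [0,-0.29,-0.4,-0.022,0,0,0],
    [0,-0.29,-0.4,-0.022,0,0,0],
    [0,-0.29,-0.4,-0.022,0,0,0],
    [0,-0.29,-0.4,-0.022,0,0,0],
    [0,-0.29,-0.4,-0.022,0,0,0],
    [0,-0.29,-0.4,-0.022,0,0,0],
    [0,-0.29,-0.4,-0.022,0,0,0],
    [0,-0.29,-0.4,-0.022,0,0,0],
    [0,-0.29,-0.4,-0.022,0,0,0],
    [0,0,0,0,0,0,0]
  ]
}}

```text
time_s: 17.2
eef_pos: [560.7, -201.8, 130.0]
tool_rot: [[-0.073, -0.993, 0.093], [-0.997, 0.073, -0.006], [-0.001, -0.093, -0.996]]
contact_force: [-14.1, 4.0, 8.6]
gripper_width: 0.178
```

```bash
python3 - <<'E'
from h import *
est(); arc(0,np.radians(20),16)
E
```

```text
q pos/rot deg [19.3  19.82] radius 228.3 y' -1.2 F [-14.1   4.    8.6] T [0.6  1.6  0.05] [-32.3  29.3  79.8   2.8  66.2  60.9]
row [-0.    -0.285 -0.408] [-0.0218 -0.      0.    ] x 16
end [ 610.4 -205.4  191.6] [-0.252  0.019 -0.967]
```

Call:
{"method": "send_rows", "body": {
  "targets": [
    [0,-0.26,-0.41,-0.021,0,0,0],
    [0,-0.27,-0.41,-0.021,0,0,0],
    [0,-0.27,-0.41,-0.021,0,0,0],
    [0,-0.27,-0.41,-0.021,0,0,0],
    [0,-0.27,-0.41,-0.021,0,0,0],
    [0,-0.27,-0.41,-0.021,0,0,0],
    [0,-0.27,-0.41,-0.021,0,0,0],
    [0,-0.27,-0.41,-0.021,0,0,0],
    [0,0,0,0,0,0,0]
  ]
}}

```text
time_s: 17.95
eef_pos: [582.2, -203.3, 162.4]
tool_rot: [[-0.073, -0.995, -0.074], [-0.997, 0.073, 0.007], [-0.001, 0.074, -0.997]]
contact_force: [-6.3, 4.8, 1.6]
gripper_width: 0.18
```

```bash
python3 - <<'E'
from h import *
est(); arc(0,np.radians(10),8)
E
```

```text
q pos/rot deg [29.08 29.4 ] radius 228.4 y' -1.2 F [-6.3  4.8  1.6] T [0.53 1.01 0.05] [-29.5  33.3  66.2  -1.8  84.3  64.9]
row [-0.    -0.287 -0.408] [-0.0218 -0.      0.    ] x 8
end [ 609.6 -205.3  191.2] [-0.245  0.019 -0.969]
```

Call:
{"method": "send_rows", "body": {
  "targets": [
    [0,-0.28,-0.41,-0.022,0,0,0],
    [0,-0.28,-0.41,-0.022,0,0,0],
    [0,-0.28,-0.41,-0.022,0,0,0],
    [0,-0.28,-0.41,-0.022,0,0,0],
    [0,-0.28,-0.41,-0.022,0,0,0],
    [0,-0.28,-0.41,-0.022,0,0,0],
    [0,-0.28,-0.41,-0.022,0,0,0],
    [0,-0.2,-0.3,-0.016,0,0,0],
    [0,0,0,0,0,0,0],
    [0,0,0,0,0,0,0]
  ]
}}

```text
time_s: 18.78
eef_pos: [608.1, -205.2, 190.2]
tool_rot: [[-0.073, -0.968, -0.239], [-0.997, 0.071, 0.019], [-0.001, 0.24, -0.971]]
contact_force: [-1.9, 5.3, 1.8]
gripper_width: 0.18
```

```bash
python3 - <<'E'
from h import *
est()
for n in("side","top","wrist"): cv2.imwrite(f"pics/{n}14.png",manip.read_camera(n)["img"][:,:,::-1])
c=cv2.imread("pics/side14.png");cv2.imwrite("pics/side14c.png",cv2.resize(c[80:220,200:380],None,fx=4,fy=4,interpolation=cv2.INTER_CUBIC))
cam=manip.read_camera("side")
for qd in (35,40,45):
    q=np.radians(qd);X=XS*np.cos(q)-UP*np.sin(q);Z=UP*np.cos(q)+XS*np.sin(q)
    print(qd,[((proj(cam,HG-250*X+s*120*YS+h*Z)-[200,80]+.5)*4-.5).round(0) for s in(1,-1) for h in (0,22)])
E
```

```text
q pos/rot deg [38.64 39.04] radius 228.7 y' -1.1 F [-1.9  5.3  1.8] T [ 0.49  0.22 -0.03] [-27.   39.5  50.7  -5.4 102.6  66.6]
35 [array([377., 312.]), array([360., 284.]), array([531., 133.]), array([517., 106.])]
40 [array([359., 285.]), array([340., 257.]), array([516., 107.]), array([500.,  81.])]
45 [array([339., 258.]), array([318., 231.]), array([499.,  82.]), array([480.,  57.])]
```

View pics/side14c.png

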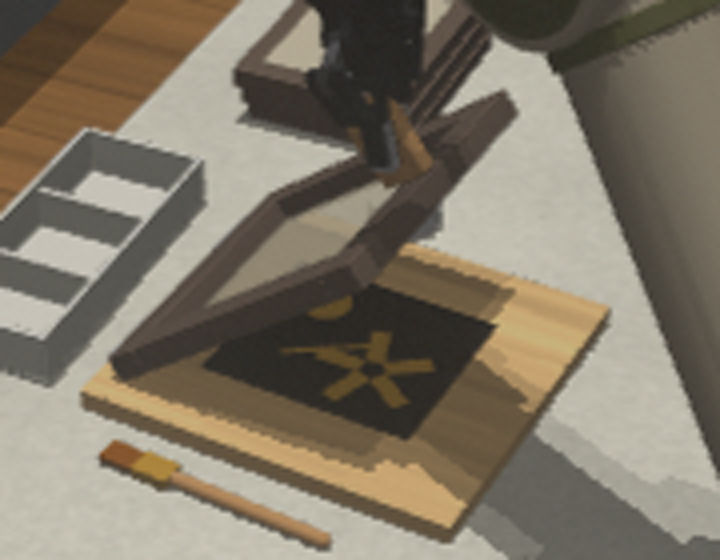

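View pics/top14.png

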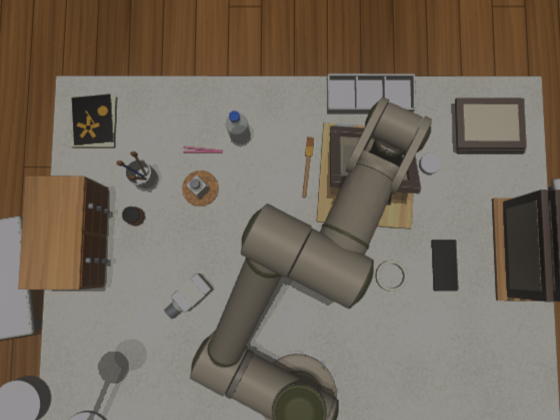

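In the side crop the screen's near front corner is at about (348,258)–(368,285), which fits 39–40°. The bottle stands at (197,187) in the top view. I'll nudge up 1°, settle, check and hand in.

Call:
{"method": "send_rows", "body": {
  "targets": [
    [0,-0.13,-0.19,-0.01,0,0,0],
    [0,-0.13,-0.19,-0.01,0,0,0],
    [0,0,0,0,0,0,0],
    [0,0,0,0,0,0,0],
    [0,0,0,0,0,0,0],
    [0,0,0,0,0,0,0],
    [0,0,0,0,0,0,0],
    [0,0,0,0,0,0,0]
  ]
}}

```text
time_s: 19.65
eef_pos: [611.5, -205.4, 193.2]
tool_rot: [[-0.073, -0.963, -0.258], [-0.997, 0.07, 0.02], [-0.002, 0.259, -0.966]]
contact_force: [-1.3, 5.4, 1.2]
gripper_width: 0.179
```

```bash
python3 - <<'E'
from h import *
est(); s=manip.read_state();print(s["qvel"].round(2),s["time_s"],s["gripper_width"])
c=manip.read_camera("side")["img"][:,:,::-1];cv2.imwrite("pics/side15.png",c)
E
```

```text
q pos/rot deg [39.76 40.17] radius 228.7 y' -1.1 F [-1.3  5.4  1.2] T [ 0.49  0.16 -0.  ] [-26.8  40.4  48.7  -5.8 104.8  66.6]
[ 0.1  -0.05  0.02  0.07  0.09  0.15] 19.65 0.17935008067955444
```

View pics/side15.png

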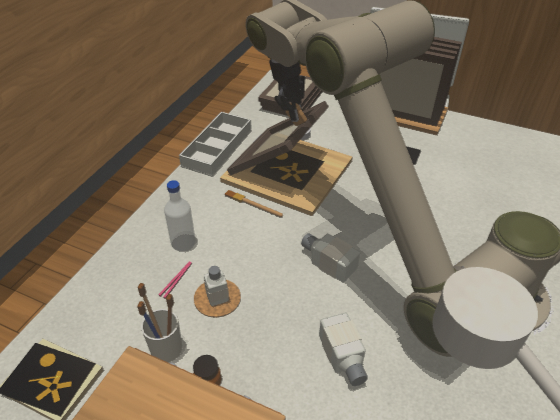

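The screen is held at about 40° and the bottle stands on its mat at (217,288). The bystanders in view are where they were, so I'm handing in.

```bash
python3 -c "
from workcell import manip
print(manip.hand_in())"
```

```text
the job is handed in; nothing more can be done
None
```

I stood the smallest glue bottle upright on the cork mat and let go of it. I then gripped the wooden fin and lifted the screen about its hinge to 40°. I handed the job in at about 19.7 s with the screen still held; the hand-in gave no verdict.

- **Bottle:** after release, its cap measured about 2.5 mm from the mat's centre in both views. It still stood on the mat in the last side picture.
- **Screen:** the last pose put the opening at 39.8° from the tool's position and 40.2° from its tilt. An independent image check of the frame corner, made just before a final nudge of about 1°, fitted 39–40°. The arm was at rest, the fin was gripped at a width of about 15 mm (nominal 16), and the tool felt about 5.7 N.
- **Other things:** in the pictures, the loose things looked unmoved, but I did not measure their positions. The arm hid the tin and the tape in the last side view. Both looked in place in the top view taken just before the final nudge.
- **Shortfall on the way:** the first turn to upright fell about 13° short near a wrist singularity. I corrected it before placing the bottle.

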